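# Shut the matches away and hold the locking bar on for screwing

### The job

Lock the matches away from the children: put the matchbox in the caddy's open drawer, let go of it and slide the drawer fully shut. Then take the loose wooden locking bar by its block and, as my third hand while I drive the screws, hold it level and flat across the front of the caddy, half-way up, with its ends in line with the caddy's sides, pressing it on with a steady push of about 12 N. Finish while still holding it pressed there for me; do not let go, and leave the other things on the worktop where they are.

Things in the scene. Friction and masses are not known exactly. Their poses are not given: they have to be found in the camera images.
- caddy: wooden drawer caddy fixed to the worktop, 150 deep (x) x 180 wide (y) x 80 mm high, with a single drawer. A wall cabinet hangs over the back of the worktop left of it (x beyond 0.58 m, y above -0.13 m, from z = 0.47 m up). Origin at the centre of its underside; its front faces its own -x (towards the robot) and lies 75 mm from the origin. 
- caddy_front (a point): centre of the caddy's front face (mid width, 40 mm above the worktop), axes as the caddy's. The shut drawer's front is flush with this face.
- drawer (a joint): how far the drawer is open, m: 0 = shut, its front flush with the caddy's front face (rigid stop there); 0.13 = fully open; starts 0.105 to 0.125. Slides along the caddy's -x with about 1 N friction. Its front is 12 mm thick, 154 mm wide, reaching 10 to 70 mm above the worktop, only 10 to 52 mm in the 60 mm wide finger notch at the middle.
- drawer_floor (a point): point on the drawer's inner floor, 14 mm above the worktop; moves with the drawer, axes as the caddy's; right above the caddy's origin when shut. The inside spans x = -63 (back of the drawer's front) to +57 mm and y = -70 to +70 mm from it; walls 5 mm thick, 38 mm high above the floor. Open by d, only the part with x below d - 75 mm is clear of the caddy's top.
- matchbox: closed matchbox lying flat, 36 (its x) x 65 (its y) x 16 mm (z), about 20 g. Origin at the centre of its underside.
- bar: loose wooden locking bar standing on the worktop, T-shaped from above: a strip 18 thick (its x) x 180 long (its y) x 30 mm high, with a grip block in the middle of its front (-x) side, 26 wide (y) x 44 deep (x) x 34 mm high; two screw heads near its ends; about 180 g. Origin at the centre of the strip's underside. Its flat back faces its own +x and belongs against the caddy's front.
- bar_back (a point): centre of the bar's flat back face, 9 mm along +x and 15 mm above the bar's origin, axes as the bar's; belongs on point caddy_front.
- bar_grip (a point): middle of the bar's grip block, 31 mm along -x from the bar's origin and 17 mm above its underside; grip it across its 26 mm width (along the bar's y).
- salt_shaker: salt shaker, 44 mm across, 90 mm high, upright; bystander. Origin at the centre of its underside.
- egg_timer: round kitchen timer, 66 mm across, 56 mm high; bystander. Origin at the centre of its underside.
- fish_tin: flat tin, 63 x 105 x 25 mm; bystander. Origin at the centre of its underside.
There are look-alikes about, which are no part of the job. There is more than one size of the matchbox; the job needs the middle-sized.

How it is judged:
By the outcome, as a careful person would: the job done as asked, in the order asked, and still so for the second after the job is handed in, while the arm keeps its last pose, push and grip.
It also fails if it takes over 72 s, if anything falls off the work surface, if the arm or the gripper's body presses on something with over 40 N, if the wrist force passes 120 N, or if a joint passes its speed limit or range.

### The arm

A 6-joint arm with a two-finger parallel gripper is mounted at the origin on a cart in front of the work surface, level with it; the furniture and walls round the work are solid. World frame = base frame: x ahead of the robot, y to its left, z up, the work surface at z = 0. Lengths are in mm, angles in rad, forces in N, time in s.
With the tool pointing down it reaches from about 275 to 825 mm from the base axis. Payload 5.2 kg.
Tool frame: the origin (TCP) lies at the very end of the fingers, on their centre line; the grasp point (between the pads) lies 19 mm behind it; z points along the fingers, y is the line along which they close (so a half turn about z gives the same grasp; the last joint's range is limited). The gripper opens to 93 mm and grips with 3 to 60 N. Pads are 15 mm wide; open, the fingers measure 128 mm over their backs; the gripper's body (75 mm by 188 mm) begins 65 mm behind the grasp point.
Start: joints at [-1.54, 0.259, 1.535, -0, 1.348, -0.203], TCP at [127.443, -535.036, 218.653] pointing down, gripper open.
Joint ranges: [-3.14, 3.14], [-0.91, 2.08], [0.19, 2.58], [-1.22, 4.36], [0.22, 2.71], [-3.12, 3.12]. Speed limits (rad/s): [2.57, 2.57, 3.14, 3.14, 3.14, 3.14].

### API

Orientations are given as [roll, pitch, yaw] about the fixed x, y, z axes, in that order (R = Rz(yaw) Ry(pitch) Rx(roll)).
In Python, from bench import robot gives the robot as it stands. The module is installed in compiled form; this text tells all that it offers. Calls block until the motion is done:
- robot.move_ptp(position, orientation): joint-space move of the TCP to a pose.
- robot.move_linear(position, ori=None, speed=150, f_stop=None): straight line of the TCP; ori=None keeps the orientation; speed is the mean speed in mm/s. With f_stop (N) it stops when the force on the tool has changed by that much, and returns True; else False.
- robot.move_j(angles): joint-space move.
- robot.move_gripper(opening): opening from 0.0 (shut) to 1.0 (fully open); the grip force is fixed at half the most; returns when the fingers have stopped.
- robot.sleep(seconds).
- robot.inverse_kinematics(position, orientation): joint angles nearest the present ones, or None.
- robot.get_image(name): name is "side" or "top" or "wrist"; returns a dict with "img" (420x560x3 uint8, blue, green, red), "fovy" (degrees; the focal length in pixels is half the picture's height over the tangent of half this angle, whatever the lens; pixels are square), "cx", "cy" (the principal point, pixels), "eye" and "orientation" of the camera in the world. Camera axes: x right, y down, z forward; pixel columns grow to the right and rows downward; lengths in mm; the calibration is good to about 2 mm. A picture is of the moment at which its call begins. There is no depth.
A pose or a line that the arm cannot do raises robot.MotionError and nothing moves.
- robot.hand_in(): hands the job in; it is judged then, once.
Readings, each from a call of its own:
- robot.current_t(): time.
- robot.current_qpos(): joint angles.
- robot.current_joint_vel(): joint speeds.
- robot.current_joint_efforts(): joint torques, N m.
- robot.current_tcp_pos(): TCP position.
- robot.current_eef_rot(): TCP orientation.
- robot.current_contact_force(): force on the tool from outside, world axes, zero at the start.
- robot.current_ft_torque(): the same for the moment, N m.
- robot.current_gripper_width(): opening from 0.0 (shut) to 1.0 (fully open).
- robot.current_finger_force(): force on a finger pad.
Only numpy, scipy, OpenCV 4.12 (cv2) and the standard library are available. Lean on these libraries where they do the work, as an engineer would, in place of code of your own. Each camera call takes 0.05 s, during which the arm holds its last target. There are 200 camera calls.

## Working session

There is one attempt and no reset: what is moved stays moved. The work goes in short steps, each a Python script; the robot and the scene stay as the last script left them, time stands still between calls to the robot, and variables do not carry over. Pictures are saved under pics/ and viewed, at most 10 in all, crops included, and the job is handed in when it is done.

```bash
mkdir -p pics; ls; python3 - <<'E'
from bench import robot
import cv2
for n in("top","side"):
    d=robot.get_image(n); cv2.imwrite(f"pics/{n}0.png",d["img"]); print(n,{k:v for k,v in d.items() if k!="img"})
print(robot.current_t(),robot.current_eef_rot())
E
```

```text
pics
top {'fovy': 47.32046319649044, 'cx': 272.54548641520864, 'cy': 210.7611379008953, 'eye': array([ 469.49638469,   66.60556874, 1196.51574465]), 'orientation': array([-3.07447331,  0.0096605 , -1.57924759])}
side {'fovy': 50.38908324385204, 'cx': 285.03447287234627, 'cy': 200.6233497793351, 'eye': array([438.74983822, 934.25774692, 704.86150769]), 'orientation': array([-2.19714242,  0.01295596, -3.01232202])}
0.1 [-3.13995453e+00 -3.12679401e-04  2.33760916e-01]
```

View pics/top0.png

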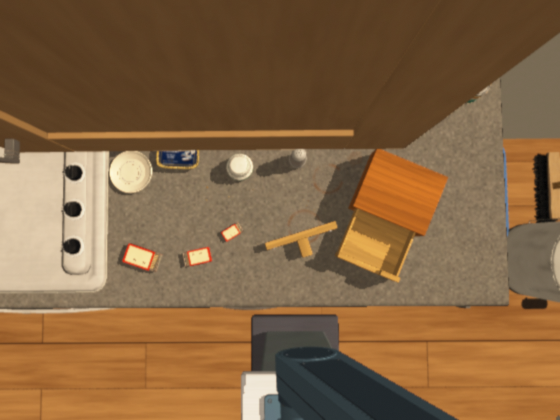

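View pics/side0.png

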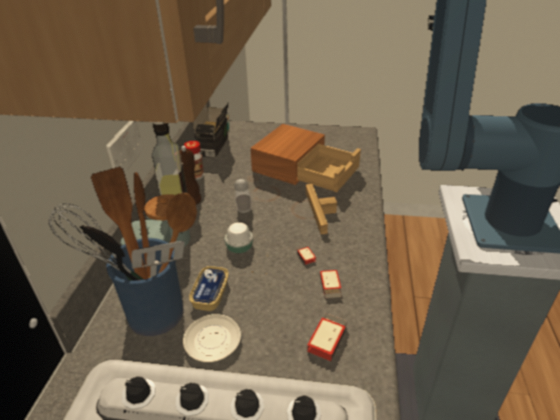

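The top view (up = +x, left = +y) shows the caddy at (400,190) and its open drawer at (375,245). The bar is at (300,236) with its block at (305,250). There are three matchboxes at (231,233), (199,257) and (140,257). I'll measure the matchboxes and the rest with colour masks.

```bash
cat > h.py <<'E'
from bench import robot
import cv2, numpy as np
from scipy.spatial.transform import Rotation as R
def ray(d,uv,z):
    uv=np.atleast_2d(np.float64(uv)); f=d["img"].shape[0]/2/np.tan(np.radians(d["fovy"])/2)
    v=np.c_[(uv[:,0]-d["cx"])/f,(uv[:,1]-d["cy"])/f,np.ones(len(uv))]@R.from_euler("xyz",d["orientation"]).as_matrix().T
    z=np.broadcast_to(z,len(uv)); return d["eye"]+v*((z-d["eye"][2])/v[:,2])[:,None]
def blobs(d,lo,hi,minA=40):
    m=cv2.inRange(cv2.cvtColor(d["img"],cv2.COLOR_BGR2HSV),np.array(lo),np.array(hi))
    m=cv2.morphologyEx(m,cv2.MORPH_CLOSE,np.ones((3,3)))
    cs,_=cv2.findContours(m,cv2.RETR_EXTERNAL,cv2.CHAIN_APPROX_NONE)
    return [c[:,0,:] for c in cs if cv2.contourArea(c)>minA]
def rect(d,c,z):
    """min-area rectangle of a contour cast on plane z: centre, sides (long first), yaw of the long side"""
    p=ray(d,c,z)[:,:2].astype(np.float32); (x,y),_,_=r=cv2.minAreaRect(p); b=cv2.boxPoints(r)
    e=[b[1]-b[0],b[2]-b[1]]; e.sort(key=lambda v:-np.linalg.norm(v))
    return np.array([x,y]),[float(np.linalg.norm(v)) for v in e],float(np.arctan2(e[0][1],e[0][0]))
E
python3 - <<'E'
from h import *
d=robot.get_image("top")
hsv=cv2.cvtColor(d["img"],cv2.COLOR_BGR2HSV)
for n,u,v in [("boxmid",199,257),("boxedge",188,260),("bar",290,240),("block",305,250),("caddy",400,190),("drawerfloor",375,245),("drfront",385,273),("top",60,170),("worktop",260,200)]: print(n,hsv[v,u])
crop=cv2.resize(d["img"][130:310,110:460],None,fx=2.28,fy=2.28,interpolation=cv2.INTER_CUBIC); cv2.imwrite("pics/crop.png",crop)
E
```

```text
boxmid [ 23  87 244]
boxedge [ 10 164 174]
bar [ 18 169 201]
block [ 17 169 204]
caddy [ 14 209 201]
drawerfloor [ 18 166 227]
drfront [ 18 168 216]
top [ 18  61 217]
worktop [ 18  81 142]
```

View pics/crop.png

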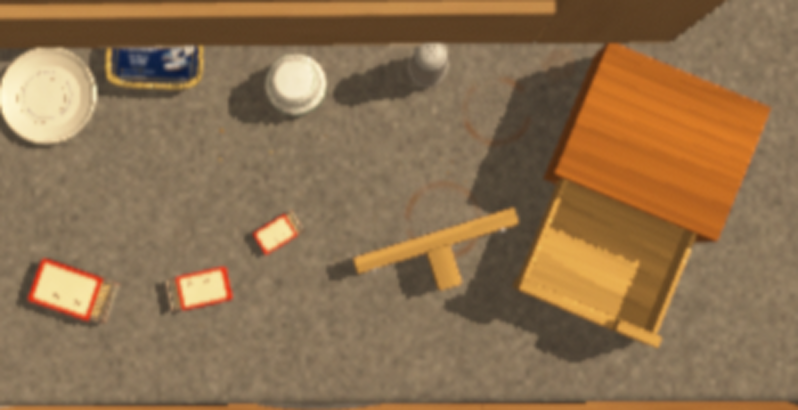

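The crop shows three matchboxes with the middle-sized one at about (199,257) in the full image. The bar's block points towards the robot, and the salt shaker is at (299,158). The caddy roof is a clean orange quadrilateral.

```bash
python3 - <<'E'
from h import *
np.set_printoptions(precision=1,suppress=True)
d=robot.get_image("top")
def show(n,lo,hi,z,win,mA):
    for c in blobs(d,lo,hi,mA):
        u,v=c.mean(0)
        if win[0]<u<win[1] and win[2]<v<win[3]: print(n,c.mean(0),*rect(d,c,z))
show("box",(0,70,150),(35,255,255),16,(110,260,220,280),60)
show("bar",(12,135,130),(22,255,255),30,(260,340,215,265),60)
show("caddy",(5,190,120),(16,255,255),80,(340,460,140,240),500)
show("drawer",(16,120,150),(24,200,255),52,(330,420,205,290),100)
# approx quad of caddy
c=max(blobs(d,(5,190,120),(16,255,255),500),key=lambda c:(abs(c.mean(0)-[400,190]).sum()<30)*1)
q=cv2.approxPolyDP(cv2.convexHull(c),6,True)[:,0]; print(q,ray(d,q,80))
b=[c for c in blobs(d,(12,135,130),(22,255,255),60) if abs(c.mean(0)-[300,240]).sum()<25][0]
q=cv2.approxPolyDP(b,2.5,True)[:,0]; print(np.c_[q,ray(d,q,30)])
E
```

```text
box [196.3 256.3] [439.  262.4] [68.49748992919922, 40.44131088256836] -1.3611159324645996
box [141.7 257.1] [436.3 399.4] [89.92286682128906, 49.304725646972656] 1.244112253189087
box [232.  231.2] [499.3 177.3] [51.7844352722168, 30.135583877563477] -0.9907207489013672
bar [301.9 238. ] [467.9   2.7] [180.71969604492188, 61.635406494140625] -1.2753254175186157
caddy [399.9 191.6] [ 587.2 -220.7] [178.85792541503906, 149.65782165527344] 1.1598882675170898
drawer [378.4 253.2] [ 454.  -166.4] [157.34181213378906, 110.70166778564453] 1.1909619569778442
[[377 149]
 [446 177]
 [423 234]
 [353 205]] [[ 687.9 -170.    80. ]
 [ 620.1 -329.4   80. ]
 [ 487.4 -271.9   80. ]
 [ 556.4 -111.1   80. ]]
[[336.  223.  516.8 -76.9  30. ]
 [326.  223.  517.  -52.6  30. ]
 [265.  245.  464.9  96.2  30. ]
 [269.  249.  455.1  86.6  30. ]
 [297.  241.  473.9  18.5  30. ]
 [302.  256.  437.5   6.8  30. ]
 [311.  254.  442.2 -15.1  30. ]
 [307.  237.  483.4  -5.9  30. ]
 [334.  229.  502.2 -71.8  30. ]]
```

```bash
python3 - <<'E'
from h import *
import pickle
np.set_printoptions(precision=3,suppress=True)
S={}
for n,p,y in [("w1",(400,-90,330),-0.1),("w2",(439,262,150),-1.361)]:
    robot.move_ptp(p,[np.pi,0,y]); S[n]=d=robot.get_image("wrist"); cv2.imwrite(f"pics/{n}.png",d["img"])
    print(robot.current_t(),d["eye"],d["orientation"],d["fovy"],robot.current_qpos())
pickle.dump(S,open("s.pkl","wb"))
a=np.hstack([cv2.resize(S[n]["img"],(400,300)) for n in S]); cv2.imwrite("pics/w12.png",a)
E
```

```text
2.175 [477.846 -97.857 494.167] [ 2.861  0.    -1.672] 66.22044940920122 [-0.496 -0.058  1.625 -0.     1.575  1.175]
5.725 [456.175 186.88  314.533] [ 2.861  0.001 -2.933] 66.22044940920122 [ 0.319  0.248  1.727 -0.     1.167 -3.032]
```

View pics/w12.png

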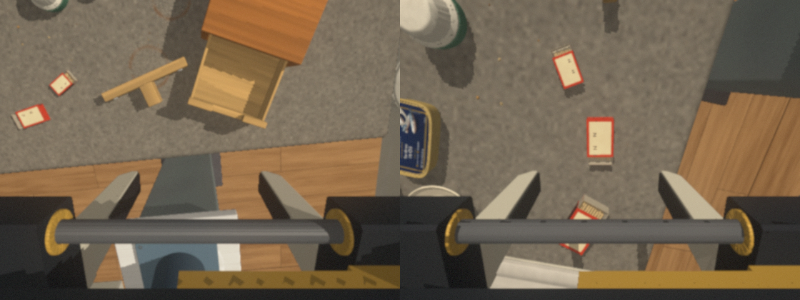

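Left (w1): the bar is at about (140,82), and the caddy and open drawer at about (245,70). Right (w2): the middle matchbox is at (600,140), centred and aligned with the gripper. The small one is above it and the large one below it, behind the fingers. Next I refine with the wrist views.

```bash
python3 - <<'E'
from h import *
import pickle
np.set_printoptions(precision=1,suppress=True)
S=pickle.load(open("s.pkl","rb")); d=S["w2"]
for lo in ((0,100,150),(0,70,150)):
  for c in blobs(d,lo,(35,255,255),300):
    u,v=c.mean(0)
    if 230<u<330 and 150<v<250:
        print(c.mean(0),*rect(d,c,16))
d=S["w1"]
for n,lo,hi,z,(u0,v0) in [("caddy",(5,190,120),(16,255,255),80,(370,50)),("bar",(14,125,130),(24,255,255),30,(200,115)),("dr",(14,125,100),(24,255,255),52,(330,115))]:
  for c in blobs(d,lo,hi,400):
    if abs(c.mean(0)-[u0,v0]).sum()<70:
        q=cv2.approxPolyDP(c,4,True)[:,0]; print(n,*rect(d,c,z)); print(np.c_[q,ray(d,q,z)])
cv2.imwrite("pics/w1c.png",cv2.resize(d["img"][0:190,120:480],None,fx=2.2,fy=2.2,interpolation=cv2.INTER_CUBIC))
E
```

```text
[279.6 191.5] [440.1 259.4] [56.288883209228516, 36.14033508300781] -1.3710931539535522
[279.6 191.5] [440.1 259.4] [56.288883209228516, 36.14033508300781] -1.3710931539535522
bar [469.    2.9] [177.6494598388672, 58.37729263305664] -1.2687301635742188
[[254.   80.  521.7 -68.8  30. ]
 [143.  133.  468.   95.5  30. ]
 [151.  140.  457.3  86.3  30. ]
 [196.  122.  475.3  18.6  30. ]
 [208.  148.  438.    7.7  30. ]
 [225.  138.  449.5 -18.5  30. ]
 [214.  113.  484.8  -8.3  30. ]
 [261.   92.  505.5 -76.4  30. ]]
dr [ 513.4 -192.5] [237.13555908203125, 190.61553955078125] -0.4082941710948944
[[ 458.     0.   584.6 -326.4   52. ]
 [ 296.     0.   604.4 -131.7   52. ]
 [ 282.    42.   560.2 -110.3   52. ]
 [ 291.    46.   554.5 -121.1   52. ]
 [ 291.    59.   539.6 -119.7   52. ]
 [ 263.   144.   437.7  -72.4   52. ]
 [ 370.   178.   376.  -215.6   52. ]
 [ 369.   165.   394.5 -214.7   52. ]
 [ 404.    85.   494.1 -262.1   52. ]
 [ 421.    89.   486.9 -284.1   52. ]]
```

View pics/w1c.png

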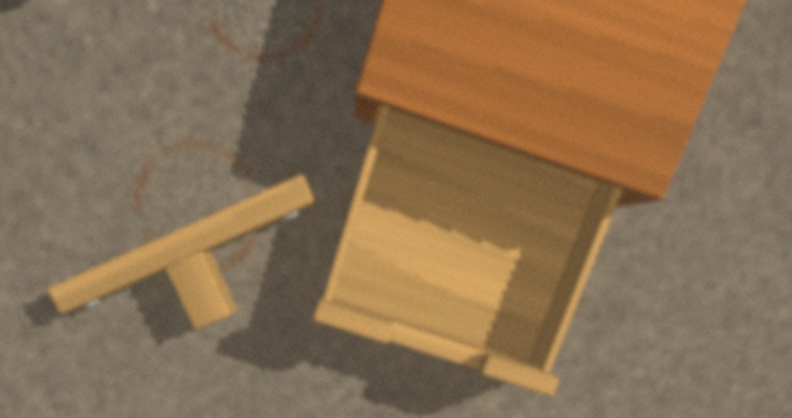

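The crop shows the caddy's front roof corners at crop (358,95) and (665,198). The outer top corners of the drawer front are at about (317,319) and (553,394).

```bash
python3 - <<'E'
from h import *
import pickle
np.set_printoptions(precision=1,suppress=True)
d=pickle.load(open("s.pkl","rb"))["w1"]
f=lambda q:np.array(q)/2.2+[120,0]
for n,q,z in [("roof",[(358,95),(665,198)],80),("front",[(317,319),(553,394)],70)]:
    p=ray(d,f(q),z)[:,:2]; e=p[0]-p[1]; print(n,p,p.mean(0),np.linalg.norm(e),np.arctan2(e[1],e[0])-np.pi/2)
    fc=p.mean(0)
# grasp the matchbox
p=[439.3,262.3]; o=[np.pi,0,-1.366]
robot.move_linear([*p,60],o,speed=150)
robot.move_gripper(0.62)
robot.move_linear([*p,2.5],speed=80,f_stop=8)
print(robot.current_tcp_pos()); robot.move_gripper(0.0)
print("w",robot.current_gripper_width()*93,robot.current_finger_force(),robot.current_t())
robot.move_linear([*p,120],speed=200)
print("w",robot.current_gripper_width()*93,robot.current_t())
E
```

```text
roof [[ 553.6 -110.3]
 [ 485.  -273.8]] [ 519.3 -192. ] 177.35343767041164 -0.39714069729098633
front [[ 437.9  -74.7]
 [ 378.5 -212.6]] [ 408.2 -143.6] 150.20973517684087 -0.40668551744422343
[439.7 262.4   2.8]
w 36.768030108571025 30.00065177679062 8.5667
w 37.2831409641661 9.3083
```

```bash
python3 - <<'E'
from h import *
yaw=-0.406; ex=np.array([np.cos(yaw),np.sin(yaw)]); F=np.array([518.8,-191.4])
fl=F+75*ex-120*ex; p=fl-10*ex; o=[np.pi,0,yaw]; print(fl,p)
robot.move_ptp([*p,130],o)
print("w",robot.current_gripper_width()*93)
robot.move_linear([*p,24],speed=120,f_stop=6)
r=robot.move_linear([*p,16.5],speed=40,f_stop=4); print(r,robot.current_tcp_pos())
robot.move_gripper(0.58)
robot.move_linear([*p,130],speed=200)
q=F-190*ex; robot.move_ptp([*q,150],o)
d=robot.get_image("wrist"); cv2.imwrite("pics/w3.png",d["img"]); print(robot.current_t())
E
```

```text
[ 477.45814365 -173.62780505] [ 468.27106446 -169.67842839]
w 36.9674130272202
True [ 469.17650644 -170.22216763   16.84953903]
16.1917
```

View pics/w3.png

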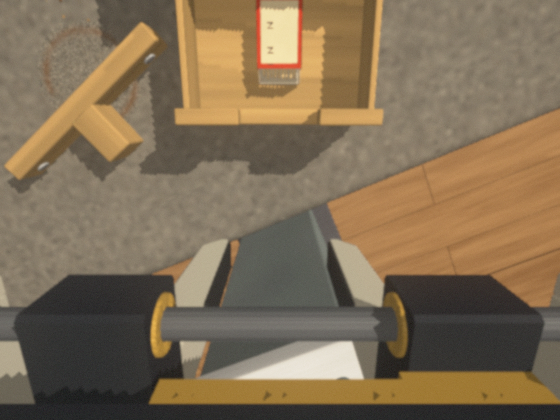

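The picture shows the matchbox lying free inside the drawer at (279,35). The drawer front is square to the image and centred at (279,116). I'll shut the drawer now.

```bash
python3 - <<'E'
from h import *
yaw=-0.406; ex=np.array([np.cos(yaw),np.sin(yaw)]); F=np.array([518.8,-191.4])
dist=lambda:float((robot.current_tcp_pos()[:2]-F)@ex)
robot.move_gripper(0.0)
robot.move_linear([*(F-170*ex),32],speed=150)
print(robot.move_linear([*(F-25*ex),32],speed=90,f_stop=25),dist(),robot.current_t())
print(robot.move_linear([*(F+6*ex),32],speed=30,f_stop=9),dist(),robot.current_contact_force(),robot.current_tcp_pos())
robot.sleep(.2); print(dist(),robot.current_contact_force())
robot.move_linear([*(F-60*ex),32],speed=150)
robot.move_linear([*(F-110*ex),170],speed=250)
robot.move_gripper(0.7)
g=np.array([456,5.]) ; 
robot.move_ptp([370,-40,260],[np.pi,0,0.0])
d=robot.get_image("wrist"); cv2.imwrite("pics/w4.png",d["img"]); print(robot.current_t())
import pickle; pickle.dump(d,open("w4.pkl","wb"))
E
```

```text
False -25.138478157672292 19.8667
True -9.935901517087906 [ 0.10355574  0.79373527 -0.71192919] [ 509.72691599 -187.34774689   31.48349341]
-10.68706430588542 [-0.92197178  0.46128729  0.48152344]
23.7167
```

View pics/w4.png

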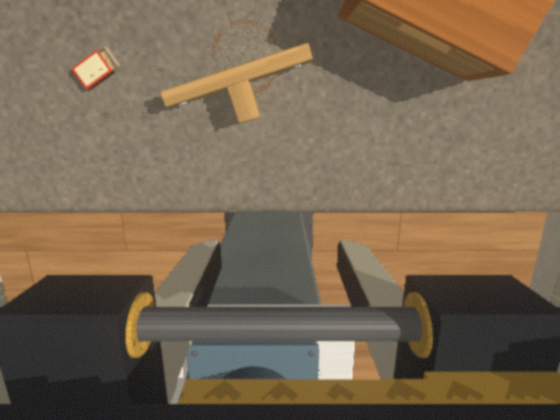

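The drawer front looks flush with the caddy. The bar is at (236,75) with its block at about (243,100). I'll refine the bar pose from this view.

```bash
python3 - <<'E'
from h import *
import pickle
np.set_printoptions(precision=1,suppress=True)
for nm,d,c0,ref in [("w4",pickle.load(open("w4.pkl","rb")),(236,85),None),("w1",pickle.load(open("s.pkl","rb"))["w1"],(200,115),None)]:
    c=[c for c in blobs(d,(12,125,120),(24,255,255),300) if abs(c.mean(0)-c0).sum()<40][0]
    P=ray(d,c,30)[:,:2]; m=P.mean(0); yaw=0.30
    for _ in range(4):   # bar axes: fit line to the back edge
        ex=np.array([np.cos(yaw),np.sin(yaw)]); ey=np.array([-ex[1],ex[0]])
        a=(P-m)@ex; b=(P-m)@ey; bins=np.round(b/6); bk=np.array([[b[bins==k][np.argmax(a[bins==k])],a[bins==k].max()] for k in np.unique(bins)[2:-2]],np.float32)
        vx,vy,x0,y0=cv2.fitLine(bk,cv2.DIST_HUBER,0,.01,.01).ravel(); yaw-=np.arctan(vy/vx)
    a34=(ray(d,c,34)[:,:2]-m)@ex; b34=(ray(d,c,34)[:,:2]-m)@ey
    back=np.median(bk[:,1]); blk=a34<back-28
    print(nm,"yaw",yaw,"ends",b.min(),b.max(),"mid",m+back*ex+(b.min()+b.max())/2*ey,"blk y",b34[blk].min(),b34[blk].max(),"depth",back-a34.min(),
      "block centre",m+(back-40)*ex+(b34[blk].min()+b34[blk].max())/2*ey)
E
```

```text
w4 yaw 0.29536012 ends -87.32792434719408 89.86458936161533 mid [496.1  12.1] blk y -12.019575030017329 13.486203606867159 depth 58.091126684547426 block centre [457.9  -0. ]
w1 yaw 0.29860795 ends -87.37156083528684 90.26922655680198 mid [496.3  11.4] blk y -15.191154527438401 14.211453422302071 depth 57.74187988220257 block centre [458.6  -2.2]
```

```bash
python3 - <<'E'
from h import *
import pickle
np.set_printoptions(precision=2,suppress=True)
g=np.array([458.5,-0.2]); o=[np.pi,0,0.297]
robot.move_ptp([*g,80],o); robot.move_linear([*g,3],speed=80,f_stop=10); print(robot.current_tcp_pos())
robot.move_gripper(0); print("w",robot.current_gripper_width()*93)
t0=robot.current_tcp_pos()
robot.move_linear([g[0],g[1],120],speed=120)
yaw=-0.406; ex=np.array([np.cos(yaw),np.sin(yaw)]); F=np.array([518.8,-191.4])
robot.move_ptp([*(F-115*ex),120],[np.pi,0,yaw])
print("w",robot.current_gripper_width()*93,robot.current_tcp_pos(),robot.current_eef_rot(),robot.current_contact_force(),robot.current_t())
d=robot.get_image("wrist"); s=robot.get_image("side"); pickle.dump((d,s),open("w5.pkl","wb"))
cv2.imwrite("pics/w5.png",np.hstack([cv2.resize(d["img"],(400,300)),cv2.resize(s["img"][100:280,220:460],(400,300),interpolation=cv2.INTER_CUBIC)]))
E
```

```text
[458.92  -0.31   3.43]
w 26.000748065380126
w 25.81398899029388 [ 412.65 -146.11  119.44] [-3.14  0.   -0.41] [-0.94  1.36 -2.52] 28.1417
```

View pics/w5.png

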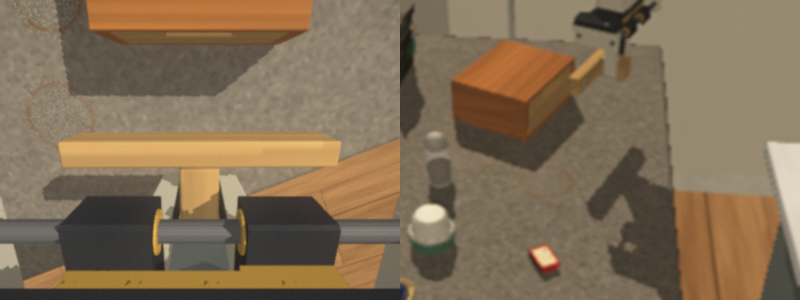

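The wrist view shows the bar held level and parallel to the shut caddy, both centred at column 200. I'll check the residual yaw and lateral offset numerically before pressing.

```bash
python3 - <<'E'
from h import *
import pickle
np.set_printoptions(precision=2,suppress=True)
d,s=pickle.load(open("w5.pkl","rb"))
yaw=-0.406; ex=np.array([np.cos(yaw),np.sin(yaw)]); ey=np.array([-ex[1],ex[0]]); F=np.array([518.8,-191.4])
hsv=cv2.cvtColor(d["img"],cv2.COLOR_BGR2HSV)
for n,lo,hi,rows,z,fn in [("roof",(4,175,110),(15,255,255),(0,70),80,np.max),("barback",(14,100,130),(26,255,255),(170,245),119.4-3.4+30,np.min)]:
    m=cv2.inRange(hsv,np.array(lo),np.array(hi)); m[:rows[0]]=0; m[rows[1]:]=0
    m=cv2.morphologyEx(m,cv2.MORPH_OPEN,np.ones((3,3)))
    k,l,st,_=cv2.connectedComponentsWithStats(m); i=1+np.argmax(st[1:,4]); v,u=np.nonzero(l==i); print(n,st[i])
    us=np.arange(u.min()+25,u.max()-25); e=np.array([[x,fn(v[u==x])] for x in us],np.float32)
    P=ray(d,e,z)[:,:2]; A=np.c_[(P-F)@ey,(P-F)@ex]
    vx,vy,x0,y0=cv2.fitLine(A.astype(np.float32),cv2.DIST_HUBER,0,.01,.01).ravel()
    ends=ray(d,[(u.min(),np.median(e[:,1])),(u.max()+1,np.median(e[:,1]))],z)[:,:2]
    print("rel yaw",-np.arctan(vy/vx),"x",np.median(A[:,1]),"y ends",(ends-F)@ey,"mid",((ends-F)@ey).mean(),"tcp y",(robot.current_tcp_pos()[:2]-F)@ey)
E
```

```text
Traceback (most recent call last):
ValueError: attempt to get argmax of an empty sequence
```

```bash
python3 - <<'E'
from h import *
import pickle
np.set_printoptions(precision=3,suppress=True)
d,s=pickle.load(open("w5.pkl","rb"))
yaw=-0.406; ex=np.array([np.cos(yaw),np.sin(yaw)]); ey=np.array([-ex[1],ex[0]]); F=np.array([518.8,-191.4])
hsv=cv2.cvtColor(d["img"],cv2.COLOR_BGR2HSV)
print(hsv[20,280],hsv[35,280],hsv[44,280],hsv[52,280],hsv[195,200],hsv[215,200])
for n,lo,hi,rows,z,fn in [("roof",(4,140,150),(15,255,255),(0,70),80,np.max),("barback",(12,80,130),(28,255,255),(170,245),146,np.min)]:
    m=cv2.inRange(hsv,np.array(lo),np.array(hi)); m[:rows[0]]=0; m[rows[1]:]=0
    k,l,st,_=cv2.connectedComponentsWithStats(m); i=1+np.argmax(st[1:,4]) if k>1 else 0; v,u=np.nonzero(l==i); print(n,st[i])
    us=np.arange(u.min()+25,u.max()-25); e=np.array([[x,fn(v[u==x])] for x in us],np.float32)
    P=ray(d,e,z)[:,:2]; A=np.c_[(P-F)@ey,(P-F)@ex]
    vx,vy,x0,y0=cv2.fitLine(A.astype(np.float32),cv2.DIST_HUBER,0,.01,.01).ravel()
    ends=ray(d,[(u.min(),np.median(e[:,1])),(u.max()+1,np.median(e[:,1]))],z)[:,:2]
    print("rel yaw",-np.arctan(vy/vx),"x",np.median(A[:,1]),"y ends",(ends-F)@ey,"mid",((ends-F)@ey).mean(),"tcp y",(robot.current_tcp_pos()[:2]-F)@ey)
E
```

```text
[ 14 169 181] [ 14 168 191] [ 15 156 111] [ 16 126 119] [ 17 132 170] [ 18 139 215]
roof [  121     0   316    42 12958]
rel yaw 0.0028289272 x 1.425114934269405 y ends [ 91.174 -90.367] mid 0.4031341847216652 tcp y 0.7518348435167249
barback [   76   170   484    75 23852]
rel yaw -0.009968271 x -68.03447453109312 y ends [  89.286 -122.369] mid -16.541505400042382 tcp y 0.7518348435167249
```

```bash
python3 - <<'E'
from h import *
import pickle
np.set_printoptions(precision=3,suppress=True)
d,s=pickle.load(open("w5.pkl","rb"))
yaw=-0.406; ex=np.array([np.cos(yaw),np.sin(yaw)]); ey=np.array([-ex[1],ex[0]]); F=np.array([518.8,-191.4])
hsv=cv2.cvtColor(d["img"],cv2.COLOR_BGR2HSV)
m=cv2.inRange(hsv,np.array((15,110,190)),np.array((26,255,255))); m[:180]=0; m[238:]=0
k,l,st,_=cv2.connectedComponentsWithStats(m); i=1+np.argmax(st[1:,4]); v,u=np.nonzero(l==i); print(st[i])
for fn in (np.min,):
    e=np.array([[x,fn(v[u==x])] for x in np.arange(u.min()+15,u.max()-15)],np.float32)
    P=ray(d,e,146)[:,:2]; A=np.c_[(P-F)@ey,(P-F)@ex]
    vx,vy,*_=cv2.fitLine(A.astype(np.float32),cv2.DIST_HUBER,0,.01,.01).ravel()
    print("row",e[:20:5,1],e[-20::5,1],"rel yaw",-np.arctan(vy/vx),"x",np.median(A[:,1]))
for r in (200,210,220,228):
    uu=u[v==r]; q=ray(d,[(uu.min(),r),(uu.max()+1,r)],146)[:,:2]; print(r,uu.min(),uu.max(),(q-F)@ey,((q-F)@ey).mean())
E
```

```text
[   82   196   395    37 13885]
row [198. 198. 198. 198.] [197. 197. 197. 197.] rel yaw 0.0027043512 x -73.89677113025412
200 82 476 [ 87.902 -87.353] 0.27476739733683786
210 83 475 [ 88.25  -87.693] 0.27864774644559986
220 86 473 [ 87.699 -87.587] 0.05578401636307717
228 88 472 [ 87.433 -87.775] -0.1706488479246815
```

The bar and the caddy edge agree in yaw (both 0.0027 rad) and lateral offset (about 0.2 and 0.4 mm). To confirm the bar's height in the grip, I'll touch it lightly on the worktop before pressing.

```bash
python3 - <<'E'
from h import *
np.set_printoptions(precision=2,suppress=True)
yaw=-0.406; ex=np.array([np.cos(yaw),np.sin(yaw)]); F=np.array([518.8,-191.4]); p=F-115*ex
robot.move_linear([*p,16],speed=120); f0=robot.current_contact_force(); print(robot.current_tcp_pos(),f0)
r=robot.move_linear([*p,0.5],speed=12,f_stop=4); z=robot.current_tcp_pos()[2]; print(r,z,robot.current_contact_force())
robot.move_linear([*p,28],speed=60); print(robot.current_tcp_pos(),robot.current_contact_force(),robot.current_gripper_width()*93,robot.current_t())
d=robot.get_image("side"); cv2.imwrite("pics/s6.png",cv2.resize(d["img"][100:220,300:460],(800,600),interpolation=cv2.INTER_CUBIC))
E
```

```text
[ 413.71 -146.14   16.48] [-0.46  0.25 -2.08]
True 3.0330002401409533 [-0.36 -0.57  4.48]
[ 413.13 -145.97   28.09] [ 0.76  0.24 -2.7 ] 25.832327508352897 30.825
```

View pics/s6.png

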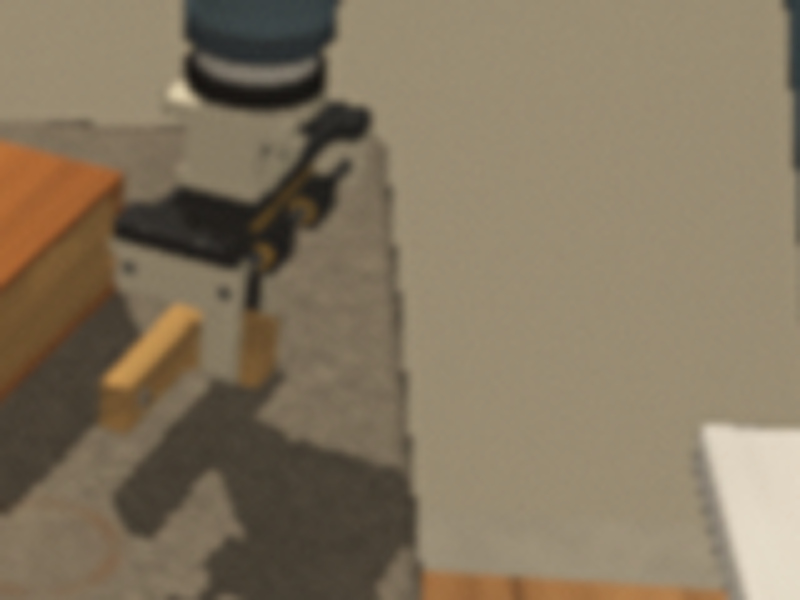

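The worktop touch came at z 3.0 mm, so the bar has not slipped in the grip. The picture shows it level and clear of the caddy. Now I press it on.

```bash
python3 - <<'E'
from h import *
np.set_printoptions(precision=2,suppress=True)
yaw=-0.404; ex=np.array([np.cos(yaw),np.sin(yaw)]); ey=np.array([-ex[1],ex[0]]); F=np.array([518.8,-191.4]); Z=28.2; o=[np.pi,0,yaw]
def force(n=10):
    v=[]
    for _ in range(n): robot.sleep(.03); v.append(robot.current_contact_force())
    return np.mean(v,0)
robot.move_linear([*(F-50*ex),Z],o,speed=100); robot.sleep(.3); f0=force(); print(f0,robot.current_tcp_pos(),robot.current_t())
r=robot.move_linear([*(F-30*ex),Z],speed=15,f_stop=4)
robot.sleep(.3); t=robot.current_tcp_pos(); x=(t[:2]-F)@ex; f=force()-f0; print(r,x,f,-f[:2]@ex)
for i in range(14):
    N=-(force(6)-f0)[:2]@ex
    if abs(N-12)<.7: break
    x+=np.clip((12-N)*.04,-.5,.5)
    robot.move_linear([*(F+x*ex),Z],speed=8); robot.sleep(.25)
    print(i,round(x,2),N,robot.current_tcp_pos())
robot.sleep(.5); f=force()-f0; print("final",-f[:2]@ex,f,robot.current_tcp_pos(),robot.current_eef_rot(),robot.current_gripper_width()*93,robot.current_t())
d=robot.get_image("side"); w=robot.get_image("wrist")
cv2.imwrite("pics/end.png",np.hstack([cv2.resize(w["img"],(400,300)),cv2.resize(d["img"][100:220,240:400],(400,300),interpolation=cv2.INTER_CUBIC)]))
E
```

```text
[-0.06  0.28 -2.56] [ 472.83 -171.73   28.24] 32.3083
True -41.63218256548143 [ 0.02 -0.35  0.36] -0.15854792848071436
0 -41.16 0.10781389966628867 [ 480.93 -175.23   28.19]
1 -40.66 -0.3128974340726345 [ 481.4  -175.42   28.19]
2 -40.18 -0.15973492286839444 [ 481.69 -175.45   28.15]
3 -39.75 1.233399177141299 [ 481.91 -175.45   28.11]
4 -39.42 3.852136361477905 [ 482.05 -175.51   28.07]
5 -39.14 5.0773645644502565 [ 482.04 -175.51   28.05]
6 -38.89 5.68554140980451 [ 482.05 -175.52   27.98]
7 -38.66 6.267028739563194 [ 482.02 -175.49   27.96]
8 -38.47 7.253457675490722 [ 482.01 -175.5    27.95]
9 -38.29 7.512719447825136 [ 482.01 -175.49   27.96]
10 -38.12 7.7983605197669155 [ 482.07 -175.52   27.98]
11 -38.0 8.789337871655793 [ 482.03 -175.51   27.97]
12 -37.89 9.303677711849991 [ 482.02 -175.5    27.96]
13 -37.78 9.25632714854324 [ 482.03 -175.52   27.96]
final 9.391334700609953 [-8.48  4.05  6.6 ] [ 482.05 -175.53   27.96] [-3.14  0.01 -0.4 ] 25.321712736311554 44.4167
```

View pics/end.png

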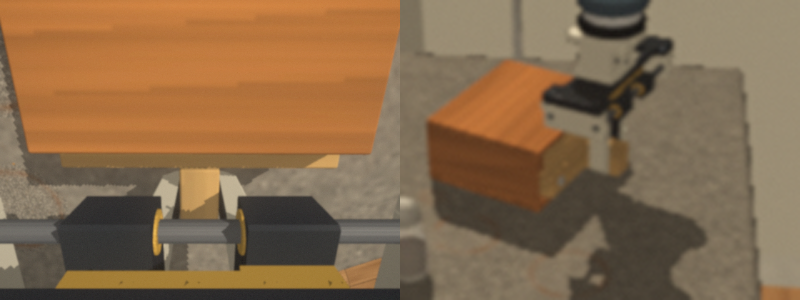

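The bar lies flat on the caddy front, with its ends symmetric about the roof edges (62..338 and 27..373, both centred at 200). The push is only 9.4 N, so I'll trim it to 12 N and relax the vertical load.

```bash
python3 - <<'E'
from h import *
np.set_printoptions(precision=2,suppress=True)
yaw=-0.404; ex=np.array([np.cos(yaw),np.sin(yaw)]); F=np.array([518.8,-191.4]); o=[np.pi,0,yaw]; f0=np.array([-.06,.28,-2.56])
def force(n=12):
    v=[]
    for _ in range(n): robot.sleep(.03); v.append(robot.current_contact_force())
    return np.mean(v,0)-f0
x,Z=-37.55,28.4
for i in range(8):
    robot.move_linear([*(F+x*ex),Z],o,speed=8); robot.sleep(.3)
    f=force(); N=-f[:2]@ex; print(round(x,2),Z,N,f[2],robot.current_tcp_pos(),robot.current_t())
    if abs(N-12)<.5: break
    x+=np.clip((12-N)*.1,-.3,.3)
robot.sleep(.8); f=force(20); print("final",-f[:2]@ex,f,robot.current_eef_rot(),robot.current_gripper_width()*93,robot.current_t())
E
```

```text
-37.55 28.4 8.780784508836051 4.170921569560322 [ 482.11 -175.56   27.86] 45.4667
-37.25 28.4 9.723545213501819 5.199315343315117 [ 482.11 -175.54   27.85] 46.4167
-37.02 28.4 10.740436249222112 6.12410267736573 [ 482.12 -175.57   27.87] 47.3667
-36.9 28.4 11.096827525723118 6.432657115310873 [ 482.13 -175.57   27.89] 48.3167
-36.81 28.4 11.421539169778695 6.787776417897385 [ 482.11 -175.56   27.87] 49.2667
-36.75 28.4 11.340878720763858 6.978034585270956 [ 482.11 -175.55   27.86] 50.2167
-36.68 28.4 11.821748324654298 6.871122889349417 [ 482.06 -175.53   27.85] 51.1667
final 11.701962764530437 [-10.85   4.39   7.08] [-3.14  0.01 -0.4 ] 25.670692124879327 52.6333
```

```bash
python3 -c "
from bench import robot
print(robot.hand_in())"
```

```text
the job is handed in; nothing more can be done
None
```

The job is handed in at about 53 s: the middle-sized matchbox is in the shut drawer, and the bar is gripped by its block and held level and centred across the caddy's front at half height, pressed on with a steady push of about 11.7 N.

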